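# Extend the desk shelf over its new leg and hold it

## Task

A small desk shelf is being extended. First stand the loose round wooden leg upright in the foot socket on the desk and let go of it; then slide the shelf board by its wooden grip along its stand, without lifting it, until its end edge is over the middle of the leg's top. The board now overhangs so far that it would tip onto the leg, so finish while still holding it flat on the stand and off the leg, ready for a colleague to fasten it; leave the other things on the desk alone.

Things in the scene. Friction and masses are not known exactly. Their poses are not given: they have to be found in the camera images.
- leg: loose turned wooden leg, a plain round post 24 mm in diameter and 96 mm tall with a bevelled foot, about 60 g; it starts standing upright on the desk, apart from the rest. Origin at the centre of its underside, z up along it
- leg_top (a point): centre of the leg's flat top, marked by a small dark pilot hole (96 mm above the leg's origin)
- leg_foot: foot socket fixed to the desk: black flange 66 x 66 x 5 mm with four screws and a round collar 41 mm in outer diameter and 30 mm tall. Its bore is 28 mm wide or slightly more, open from above down to the desk top, so the leg stands on the desk inside it. Origin on the bore's axis at desk height, z up
- stand: low wooden shelf stand fixed to the desk: top plate 130 (x) x 160 (y) mm, upper face 106 mm above the desk, on two side panels. Origin at the centre of its underside. Its +y side faces the foot socket; the socket's axis lies 185 to 205 mm beyond the stand's +y edge
- board: loose pale wooden shelf board lying flat on the stand, 110 (x) x 300 (y) x 15 (z) mm, about 0.42 kg (varies). Origin at the centre of its underside (106 mm above the desk when it lies on the stand); its +y axis points to the leg's socket, and that is the way it slides. Its underside passes 10 mm above the top of the standing leg. It tips once its centre of mass (about 8 mm to the rear, -y, of the board's middle) passes the stand's +y edge, as it does at the end position
- board_edge (a point): middle of the lower edge of the board's +y end, the end that must come over the leg: 150 mm from the board's origin along its +y; axes as the board's
- board_grip (a point): centre of the upright wooden grip on top of the board near its rear (-y) end: a solid ridge 18 mm wide (x), 60 mm long (y), 34 mm tall, standing on the board's upper face. This point lies at board x = 0, y = -115 mm, 37 mm above the board's underside (22 mm above its upper face); the ridge's top is 12 mm higher
- stapler: bystander: desk stapler 37 x 145 x 55 mm, on the robot's side of the stand. Origin at the centre of its underside
- glue_bottle: bystander: small glue bottle with a pointed spout, 33 x 45 x 102 mm, standing on the far part of the desk. Origin at the centre of its underside
- sharpener: bystander: oval pencil sharpener 27 x 48 x 22 mm, far left on the desk. Origin at the centre of its underside
Things that resemble listed ones, but are neither listed nor needed, are in the scene too. Of the things that look like the leg, the middle-sized one is meant.

How it is judged:
By the outcome, as a careful person would: the job done as asked, in the order asked, and still so for the second after the job is handed in, while the arm keeps its last pose, push and grip.
It also fails if it takes over 58 s, if anything falls off the work surface, if the arm or the gripper's body presses on something with over 40 N, if the wrist force passes 120 N, or if a joint passes its speed limit or range.

## Robot

A 6-joint arm with a two-finger parallel gripper is mounted at the origin on a cart in front of the work surface, level with it; the furniture and walls round the work are solid. World frame = base frame: x ahead of the robot, y to its left, z up, the work surface at z = 0. Lengths are in m, angles in rad, forces in N, time in s.
With the tool pointing down it reaches from about 0.35 to 0.85 m from the base axis. Payload 8.1 kg.
Tool frame: the origin (TCP) lies at the centre of the arm's flange, where the gripper is bolted on; the fingertips stand 186 mm ahead of it and the grasp point (between the pads) lies ctrl.pinch_z ahead of it (ctrl.pinch_z is the distance from the TCP to the grasp point, in m); z points along the fingers, y is the direction in which the jaws open and shut (so a half turn about z gives the same grasp; the last joint's range is limited). The gripper opens to 93 mm and grips with 3 to 60 N. Pads are 15 mm wide; open, the fingers measure 128 mm over their backs; the gripper's body (75 mm by 188 mm) begins 65 mm behind the grasp point.
Start: joints at [-1.377, 0.13, 1.488, -0, 1.523, -0.085], TCP at [0.165, -0.577, 0.405] pointing down, gripper open.
Joint ranges: [-2.96, 2.96], [-0.89, 2.26], [0.02, 2.5], [-1.34, 4.48], [0, 2.73], [-2.66, 2.66]. Speed limits (rad/s): [2.39, 2.39, 2.79, 3.14, 3.14, 3.14].

## Interface

Orientations are given as a unit quaternion [w, x, y, z].
In Python, from rig import ctrl, snapshot, order gives the robot as it stands. The module is installed in compiled form; this text tells all that it offers.
- The arm moves only by the shell command python3 -m creep 'ROWS' [FORCE]. ROWS is JSON, a list of rows, each a list of 7 numbers: the opening, from 0 (shut) to 1 (fully open), then the shift along the tool's x, y, z in mm, then the turn, a rotation vector about the tool's x, y, z in rad. A call has 1 to 10 rows; each row shifts and turns the commanded pose from where the row before left it, along the tool's axes as they then stand; what a row does not reach is not made up. A row lasts 1/10 s, in which the tool goes at most 50 mm and 8.59 degrees, less where a joint would pass 70% of its speed; a pose out of reach is approached as far as the arm can. A call is refused whole if a number of a shift passes 50 or a number of a turn 0.15, either way. A call with a gripper value outside its range is refused whole. The fingers move at their own pace and stop on an object; FORCE is the grip in N (left out, the last holds). Time passes only in rows, so rows that do not move let the fingers close. It gives the time, the measured TCP pose, the force and the opening at its end, in the units of the state.
- ctrl.observe(): the state, without advancing time (a new reading comes with each control period).
- snapshot(name): name is "scene" or "top" or "wrist"; returns a dict with "pixels" (384x512x3 uint8, red, green, blue), "fx", "fy", "cx", "cy" (pixels), "k1" (the pictures are not rectified: a ray, as slopes to the right and down, at radius r is drawn at 1 + k1 r^2 times it, then the intrinsics apply), "origin" and "orientation" of the camera in the world. Camera axes: x right, y up, looking along -z (the intrinsics and any distortion apply to the point x, -y, -z); pixel columns grow to the right and rows downward; lengths in m; the calibration is good to about 2 mm. A picture is of the moment at which its call begins. There is no depth.
- order.sign_off(): hands the job in, once; it reports no verdict.
The state is a dict: "time": time; "joint_positions": joint angles; "dq": joint speeds; "effort": joint torques, N m; "position": TCP position; "eef_rot": TCP orientation; "force": force on the tool from outside, world axes, zero at the start; "moment": the same for the moment, N m; "width": finger opening in m.
Only numpy, scipy, OpenCV 4.12 (cv2) and the standard library are available. Lean on these libraries where they do the work, as an engineer would, in place of code of your own. Each camera call takes 0.05 s, during which the arm holds its last target. There are 200 camera calls.

## Working session

There is one attempt and no reset: what is moved stays moved. The work goes in short steps, Python scripts to look and compute and a shell command to move; the robot and the scene stay as the last step left them, time stands still between calls to the robot, and variables do not carry over. Pictures are saved under pics/ and viewed, about 8 in all and at most 12, crops included, and the job is handed in when it is done.

```bash
mkdir -p pics
cat > h.py <<'E'
import numpy as np, cv2, json
from rig import ctrl, snapshot, order
from scipy.spatial.transform import Rotation as R
def rot(q): return R.from_quat([q[1],q[2],q[3],q[0]])
def snap(name,fn):
    s=snapshot(name); cv2.imwrite('pics/'+fn+'.png',s['pixels'][:,:,::-1])
    c={k:(np.array(v).tolist()) for k,v in s.items() if k!='pixels'}; json.dump(c,open('pics/'+fn+'.json','w')); return s
def ray(fn,u,v):
    c=json.load(open('pics/'+fn+'.json'))
    d=np.array([(u-c['cx'])/c['fx'],(v-c['cy'])/c['fy']]); p=d.copy()
    for _ in range(30): p=d/(1+c['k1']*(p@p))
    return np.array(c['origin']), rot(c['orientation']).apply([p[0],-p[1],-1])
def at(fn,u,v,z):
    o,d=ray(fn,u,v); return np.round(o+d*(z-o[2])/d[2],4)
def proj(fn,P):
    c=json.load(open('pics/'+fn+'.json'))
    q=rot(c['orientation']).inv().apply(np.array(P)-c['origin']); p=np.array([q[0],-q[1]])/-q[2]
    p=p*(1+c['k1']*(p@p)); return np.round([c['fx']*p[0]+c['cx'],c['fy']*p[1]+c['cy']],1)
E
python3 - <<'E'
from h import *
a=snap('scene','s0')['pixels'];b=snap('top','t0')['pixels']
for n in('s0','t0'):
    im=cv2.imread(f'pics/{n}.png'); cv2.imwrite(f'pics/{n}b.png',cv2.resize(im,(800,600),interpolation=cv2.INTER_CUBIC))
s=ctrl.observe(); print(s, ctrl.pinch_z); print(open('pics/t0.json').read(),open('pics/s0.json').read())
E
```

```text
{'time': 0.1, 'joint_positions': array([-1.37737666e+00,  1.31096739e-01,  1.48915880e+00,  1.86646634e-05,
        1.52296392e+00, -8.54283890e-02]), 'dq': array([ 0.00096664, -0.00139229, -0.00036571,  0.00055564,  0.00102531,
       -0.00045639]), 'effort': array([ 5.54989656e-04, -5.61343861e+01, -4.93093872e+01,  7.70659698e-02,
        2.92394642e-02, -6.76210175e-05]), 'position': array([ 0.16512003, -0.57662976,  0.40379181]), 'eef_rot': array([-8.12721551e-04,  9.90295940e-01,  1.38972261e-01, -3.45912216e-05]), 'force': array([-0.0862252 ,  0.09062783, -0.0216563 ]), 'moment': array([ 0.04207153, -0.04343249,  0.07784195]), 'width': 0.09274043258685155} 0.1673
{"fx": 483.88645729952486, "fy": 483.88645729952486, "cx": 255.92151773434043, "cy": 189.2866957891005, "k1": -0.1384133136564877, "origin": [0.4375948010001526, 0.04322905148814006, 1.3848086738233334], "orientation": [-0.7038935387816821, -0.046243291651352894, 0.043015904933623374, 0.7074921031088545]} {"fx": 390.10060788929354, "fy": 390.10060788929354, "cx": 257.90323392623685, "cy": 196.31064118604172, "k1": -0.06802155231585831, "origin": [-0.03913725335407335, 0.6532237150293362, 0.7312664465524333], "orientation": [-0.33930832235491315, -0.18359331448638522, 0.42491379905928184, 0.8189087987227918]}
```

View pics/t0b.png

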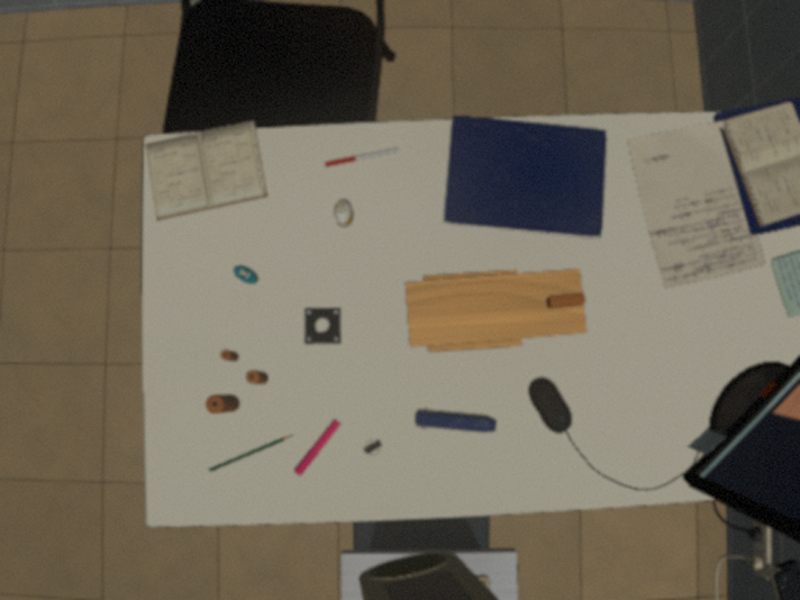

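View pics/s0b.png

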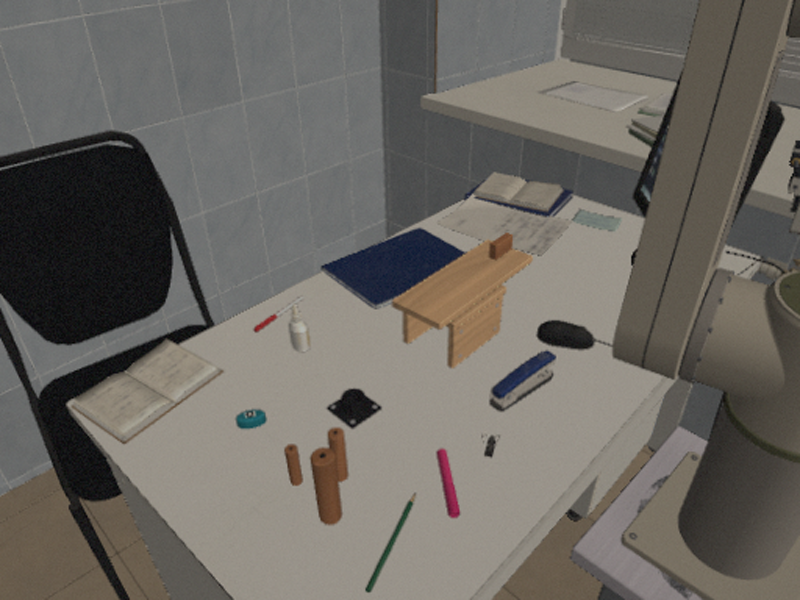

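The top view (+y left, +x up) shows three posts at (230,355), (257,377) and (222,404). The middle-sized one is at (257,377). The socket is at (322,325) and the board spans 405–585 × 270–348, with its grip at (566,300). I'll enlarge this view.

Run:
```python
import cv2,numpy as np
im=cv2.imread('pics/t0.png')
a=cv2.resize(im[185:285,120:253],(798,600),interpolation=cv2.INTER_CUBIC)
cv2.imwrite('pics/c1.png',a)
b=cv2.resize(im[160:235,250:383],(798,450),interpolation=cv2.INTER_CUBIC)
cv2.imwrite('pics/c2.png',b)
```

```text
(no output)
```

View pics/c1.png

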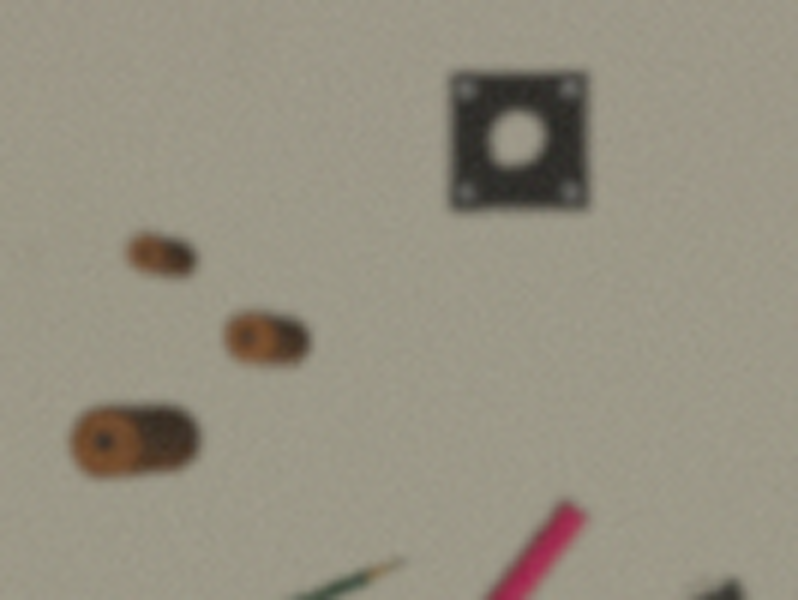

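View pics/c2.png

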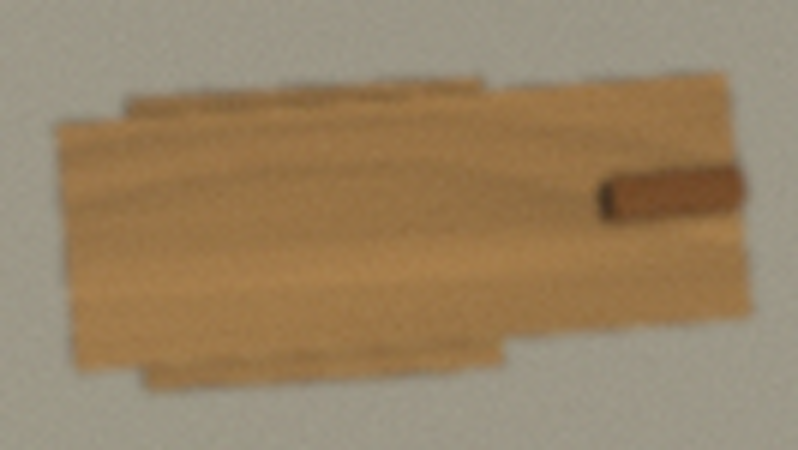

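Run:
```python
from h import *
c=lambda x,y,z,o=(120,185): at('t0',o[0]+(x+.5)/6-.5,o[1]+(y+.5)/6-.5,z)
print('leg',c(247,339,.096),'base check',c(290,338,0))
print('leg edges',c(222,336,.096),c(312,340,0))
print('small',c(148,252,.075),c(185,258,0),'big',c(104,441,.13),c(165,440,0))
print('flange',[c(x,y,.005) for x,y in((450,72),(588,72),(588,208),(450,208))],'bore',c(518,138,.03),c(518,138,0))
k=lambda x,y,z:c(x,y,z,(250,160))
P=[k(x,y,.121) for x,y in((55,123),(78,372),(728,73),(750,315))];P=np.array(P);print('board',P,P.mean(0))
f=(P[0]+P[1])/2;r=(P[2]+P[3])/2;d=f-r;print('fwd',f,r,np.linalg.norm(d),np.degrees(np.arctan2(d[1],d[0])), np.linalg.norm(P[0]-P[1]))
G=np.array([k(x,y,.155) for x,y in((614,174),(614,220),(742,166),(742,206))]);print('grip',G,G.mean(0))
S=np.array([k(x,y,.106) for x,y in((127,100),(484,80),(504,364),(147,390))]);print('stand',S,S.mean(0),np.degrees(np.arctan2(*(S[0]-S[1])[[1,0]])),np.degrees(np.arctan2(*(S[3]-S[2])[[1,0]])))
```

```text
leg [0.4632 0.3035 0.096 ] base check [0.4657 0.3021 0.    ]
leg edges [0.4646 0.3148 0.096 ] [0.4647 0.2915 0.    ]
small [0.503  0.3539 0.075 ] [0.5039 0.3536 0.    ] big [0.4183 0.3589 0.13  ] [0.417  0.3619 0.    ]
flange [array([0.5926, 0.2257, 0.005 ]), array([0.5923, 0.1594, 0.005 ]), array([0.5271, 0.1591, 0.005 ]), array([0.5274, 0.2251, 0.005 ])] bore [0.5585 0.19   0.03  ] [0.5612 0.1933 0.    ]
board [[ 0.6225  0.041   0.121 ]
 [ 0.513   0.0316  0.121 ]
 [ 0.6435 -0.2579  0.121 ]
 [ 0.5358 -0.264   0.121 ]] [ 0.5787   -0.112325  0.121   ]
fwd [0.56775 0.0363  0.121  ] [ 0.58965 -0.26095  0.121  ] 0.29805565336024076 94.21367401725178 0.10990272972042145
grip [[ 0.5943 -0.1986  0.155 ]
 [ 0.5744 -0.198   0.155 ]
 [ 0.5974 -0.2544  0.155 ]
 [ 0.5801 -0.2538  0.155 ]] [ 0.58655 -0.2262   0.155  ]
stand [[ 0.6349  0.0089  0.106 ]
 [ 0.6432 -0.1509  0.106 ]
 [ 0.5161 -0.1568  0.106 ]
 [ 0.5058  0.0012  0.106 ]] [ 0.575  -0.0744  0.106 ] 92.97326669029097 93.729827015204
```

Crop 1: the leg's pilot hole is at (247,339) and the socket bore at (518,138). Crop 2: the board's end edge runs from (55,123) to (78,372), and the grip is at (612–742, 170–215). Before moving I'll check whether the monitor is close to the start pose.

Run:
```python
from h import *
s=ctrl.observe();p=s['position']
for n in('t0','s0'): print(n,'tcp',proj(n,p)*1.5625,'tip',proj(n,p-[0,0,.186])*1.5625)
for u,v in((685,478),(800,360),(715,400),(710,440)):
    print((u,v),[at('t0',u/1.5625,v/1.5625,z) for z in(0,.2,.4)])
print('scene (640,190)',[at('s0',640/1.5625,190/1.5625,z) for z in (0,.2,.4)])
snap('wrist','w0');snap('scene','s1')
```

```text
t0 tcp [861.875  584.0625] tip [796.40625 557.65625]
s0 tcp [828.125   124.53125] tip [793.4375 220.625 ]
(685, 478) [array([ 0.2725, -0.4741,  0.    ]), array([ 0.2963, -0.3994,  0.2   ]), array([ 0.3202, -0.3247,  0.4   ])]
(800, 360) [array([ 0.4861, -0.7119,  0.    ]), array([ 0.4791, -0.6029,  0.2   ]), array([ 0.4721, -0.4938,  0.4   ])]
(715, 400) [array([ 0.4146, -0.5368,  0.    ]), array([ 0.4179, -0.4531,  0.2   ]), array([ 0.4212, -0.3693,  0.4   ])]
(710, 440) [array([ 0.3409, -0.5244,  0.    ]), array([ 0.3548, -0.4424,  0.2   ]), array([ 0.3688, -0.3604,  0.4   ])]
scene (640,190) [array([ 0.6444, -0.9791,  0.    ]), array([ 0.4574, -0.5327,  0.2   ]), array([ 0.2705, -0.0862,  0.4   ])]
```

View pics/w0.png

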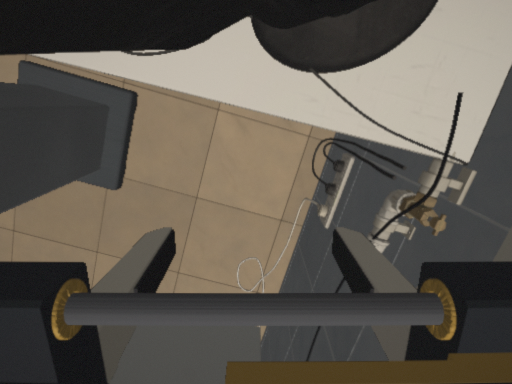

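The monitor's near lower corner is around (0.28,-0.44), and the arm starts behind the screen. I'll pull in radially first, then swing round at small radius.

```bash
python3 -m creep '[[1,0,-23,0,0,0,0],[1,0,-23,0,0,0,0],[1,0,-23,0,0,0,0],[1,0,-23,0,0,0,0],[1,0,-23,0,0,0,0],[1,0,-23,0,0,0,0],[1,0,-23,0,0,0,0],[1,0,-23,0,0,0,0],[1,0,-23,0,0,0,0],[1,0,-20,0,0,0,0]]'
```

```text
time: 1.2
position: [0.1024, -0.3575, 0.4045]
eef_rot: [-0.0, 0.99, 0.139, 0.0]
force: [0.1, -1.3, 0.3]
width: 0.0928
```

```bash
python3 -m creep '[[1,0,0,0,0,0,-0.145],[1,0,0,0,0,0,-0.145],[1,0,0,0,0,0,-0.145],[1,0,0,0,0,0,-0.145],[1,0,0,0,0,0,-0.145],[1,0,0,0,0,0,-0.145],[1,0,0,0,0,0,-0.145],[1,0,0,0,0,0,-0.145],[1,0,0,0,0,0,-0.132],[1,0,0,0,0,0,0]]'
python3 - <<'E'
from h import *
s=ctrl.observe(); print(s['joint_positions']); r=rot(s['eef_rot']);print(r.apply([[1,0,0],[0,1,0]]).round(3))
E
```

```text
time: 2.2
position: [0.1027, -0.3585, 0.4046]
eef_rot: [-0.0, 0.706, 0.708, 0.0]
force: [0.2, 0.5, -0.3]
width: 0.0932
[-1.42960700e+00 -5.27825098e-01  2.06140047e+00 -9.97075481e-06
  1.60811539e+00 -1.43176993e+00]
[[-0.002  1.     0.   ]
 [ 1.     0.002 -0.   ]]
```

```bash
python3 -m creep '[[1,0,0,0,0,0,-0.15],[1,0,0,0,0,0,-0.15],[1,0,0,0,0,0,-0.15],[1,2,24.3,0,0,0,0],[1,2,24.3,0,0,0,0],[1,2,24.3,0,0,0,0],[1,2,24.3,0,0,0,0],[1,2,24.3,0,0,0,0],[1,2,24.3,0,0,0,0],[1,2,24.3,0,0,0,0]]'; python3 -m creep '[[1,13,22,0,0,0,0],[1,13,22,0,0,0,0],[1,13,22,0,0,0,0],[1,13,22,0,0,0,0],[1,13,22,0,0,0,0],[1,13,22,0,0,0,0],[1,13,22,0,0,0,0],[1,0,0,0,0,0,0.15],[1,0,0,0,0,0,0.15],[1,0,0,0,0,0,0.15]]'
```

```text
time: 3.2
position: [0.2505, -0.2713, 0.4048]
eef_rot: [0.0, 0.533, 0.846, -0.0]
force: [0.7, -0.9, 0.7]
width: 0.0929
time: 4.2
position: [0.3489, -0.1227, 0.4047]
eef_rot: [-0.0, 0.711, 0.704, -0.0]
force: [-0.6, -0.2, -1.0]
width: 0.0932
```

```bash
python3 -m creep '[[1,38,13,0,0,0,0],[1,38,13,0,0,0,0],[1,38,13,0,0,0,0],[1,38,13,0,0,0,0],[1,38,13,0,0,0,0],[1,38,13,0,0,0,0],[1,38,13,0,0,0,0],[1,38,13,0,0,0,0],[1,38,11,0,0,0,0],[1,0,0,0,0,0,0]]'
python3 - <<'E'
from h import *
snap('wrist','w1'); c=json.load(open('pics/w1.json')); print(c)
print(proj('w1',[.464,.303,.096]),proj('w1',[.464,.303,0]),proj('w1',[.5595,.192,.03]),proj('w1',[.418,.36,.13]))
im=cv2.imread('pics/w1.png');cv2.imwrite('pics/w1b.png',cv2.resize(im,(800,600),interpolation=cv2.INTER_CUBIC))
E
```

```text
time: 5.2
position: [0.4641, 0.2225, 0.4039]
eef_rot: [-0.001, 0.707, 0.707, -0.0]
force: [-0.4, -0.1, 0.2]
width: 0.0931
{'fx': 306.8855949449704, 'fy': 306.8855949449704, 'cx': 253.45258481227683, 'cy': 192.79851649585243, 'k1': -0.017814601091697718, 'origin': [0.46517884054643144, 0.3008720212792528, 0.384525890040805], 'orientation': [0.989987633377048, -0.14115375343004996, 0.0003197360870642472, -3.770881822419204e-05]}
[252.3 101.2] [252.7 101.8] [331.6 197.3] [190.5  21.6]
```

View pics/w1b.png

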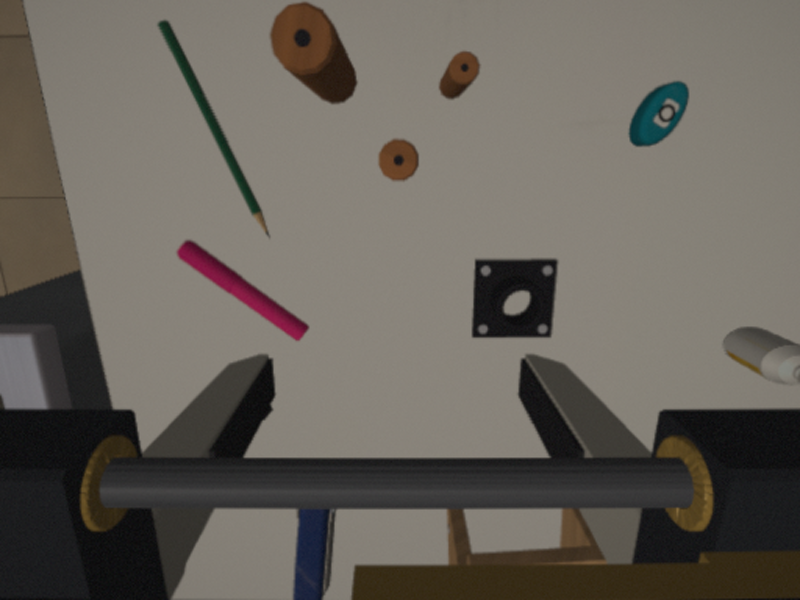

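The wrist view puts the leg's pilot hole at (399,160), the flange corners at about (474,260)–(556,337) and the bore near (515,300).

Run:
```python
from h import *
g=lambda u,v,z: at('w1',u/1.5625-.18,v/1.5625-.18,z)
print('leg',g(399,160,.096))
F=[g(u,v,.005) for u,v in((474,260),(557,260),(551,337),(473,337))];print(F,np.mean(F,0))
print('screws',np.mean([g(u,v,.006) for u,v in((486,270),(548,270),(543,329),(483,329))],0))
im=cv2.imread('pics/w1.png');cv2.imwrite('pics/w1c.png',cv2.resize(im[155:225,295:365],(600,600),interpolation=cv2.INTER_CUBIC))
```

```text
leg [0.4666 0.3021 0.096 ]
[array([0.5274, 0.2252, 0.005 ]), array([0.5944, 0.2252, 0.005 ]), array([0.5955, 0.1592, 0.005 ]), array([0.5296, 0.1593, 0.005 ])] [0.561725 0.192225 0.005   ]
screws [0.5625   0.191975 0.006   ]
```

```bash
python3 -m creep '[[1,40,1.2,0,0,0,0],[1,39.5,1.2,0,0,0,0],[1,0,0,30,0,0,0],[1,0,0,30,0,0,0],[1,0,0,30,0,0,0],[1,0,0,30,0,0,0],[1,0,0,25,0,0,0],[1,0,0,15,0,0,0],[1,0,0,0,0,0,0]]' 20; python3 -m creep '[[0,0,0,0,0,0,0],[0,0,0,0,0,0,0],[0,0,0,0,0,0,0],[0,0,0,0,0,0,0],[0,0,0,0,0,0,0],[0,0,0,0,0,0,0],[0,0,0,0,0,0,0],[0,0,0,0,0,0,0]]' 20
```

```text
time: 6.15
position: [0.4654, 0.2971, 0.2425]
eef_rot: [-0.001, 0.708, 0.706, -0.002]
force: [0.3, -1.1, 0.5]
width: 0.093
time: 6.95
position: [0.4662, 0.2984, 0.2447]
eef_rot: [-0.0, 0.707, 0.707, -0.0]
force: [-0.4, 0.3, 0.4]
width: 0.0335
```

```bash
python3 -m creep '[[0.36,3.7,0,0,0,0,0],[0,0,0,0,0,0,0],[0,0,0,0,0,0,0],[0,0,0,0,0,0,0],[0,0,0,0,0,0,0],[0,0,0,-20,0,0,0],[0,0,0,-20,0,0,0],[0,0,0,-20,0,0,0],[0,0,0,0,0,0,0]]' 20
```

```text
time: 7.85
position: [0.4673, 0.3026, 0.3079]
eef_rot: [0.001, 0.707, 0.707, 0.003]
force: [0.5, 0.2, -0.6]
width: 0.0236
```

```bash
python3 -m creep '[[0,-14,12,0,0,0,0],[0,-14,12,0,0,0,0],[0,-14,12,0,0,0,0],[0,-14,12,0,0,0,0],[0,-14,12,0,0,0,0],[0,-14,12,0,0,0,0],[0,-14,12,0,0,0,0],[0,-12,11,0,0,0,0],[0,0,0,0,0,0,0],[0,0,0,0,0,0,0]]'
python3 - <<'E'
from h import *
s=ctrl.observe();print(s['position'],rot(s['eef_rot']).apply([0,0,1]))
snap('wrist','w2');snap('scene','s2')
a=cv2.imread('pics/w2.png');b=cv2.imread('pics/s2.png')
p=proj('s2',[.562,.192,.06]);print(p,proj('w2',[.562,.192,.03]),proj('w2',[.562,.192,.156]))
x,y=int(p[0])-50,int(p[1])-60
print('crop',x,y)
b=cv2.resize(b[y:y+120,x:x+100],(500,600),interpolation=cv2.INTER_CUBIC)
cv2.imwrite('pics/m2.png',np.hstack([b,cv2.resize(a[170:370,206:306],(300,600))]))
E
```

```text
time: 8.85
position: [0.5614, 0.1919, 0.3045]
eef_rot: [-0.0, 0.707, 0.707, -0.0]
force: [0.4, 0.4, -0.2]
width: 0.0236
[0.56140984 0.19187885 0.30452543] [-4.79101070e-04  2.32431605e-04 -9.99999858e-01]
[224.6 243.8] [252.9 197. ] [252.4 274.7]
crop 174 183
```

View pics/m2.png

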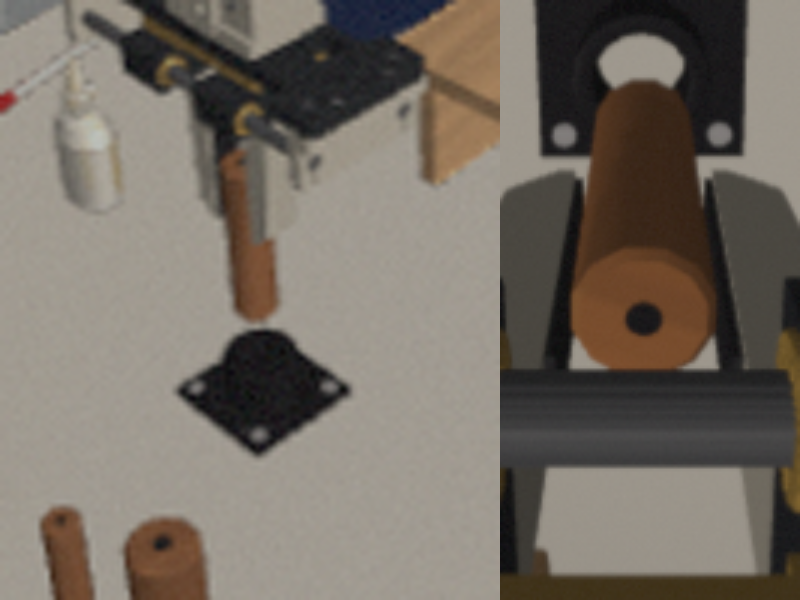

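Run:
```python
from h import *
g=lambda x,y,z: at('w2',206+(x-500+.5)/3-.5,170+(y+.5)/3-.5,z)
print('leg top',g(643,319,.156),'flange edge',g(642,155,.005),'flange x',g(537,150,.005),g(747,150,.005))
print('collar',g(577,60,.03),g(707,60,.03))
print('white bore far rim(bottom, z0)',g(642,34,0),'top-rim',g(642,34,.03),'screws',g(565,135,.006),g(719,135,.006))
a=cv2.imread('pics/w2.png')[:,:,0];print(a[150:225,254-24].tolist()); print(a[165:180,254].tolist())
print('leg bottom top-edge', g(642,80,.06), at('w2',253,170+26,.06))
```

```text
leg top [0.5624 0.1913 0.156 ] flange edge [0.562  0.1595 0.005 ] flange x [0.5279 0.1612 0.005 ] [0.5962 0.1612 0.005 ]
collar [0.5434 0.1986 0.03  ] [0.5808 0.1986 0.03  ]
white bore far rim(bottom, z0) [0.562  0.1988 0.    ] top-rim [0.5621 0.2063 0.03  ] screws [0.5372 0.1668 0.006 ] [0.5869 0.1668 0.006 ]
[142, 140, 141, 137, 91, 40, 26, 27, 28, 26, 25, 29, 38, 46, 52, 45, 39, 31, 29, 27, 26, 25, 31, 26, 28, 28, 28, 21, 26, 26, 30, 31, 29, 27, 24, 27, 26, 25, 26, 29, 28, 29, 30, 29, 29, 30, 36, 34, 32, 32, 31, 25, 27, 30, 27, 26, 28, 28, 28, 28, 28, 39, 73, 105, 116, 115, 112, 89, 52, 32, 28, 46, 97, 132, 140]
[28, 26, 25, 24, 17, 15, 14, 17, 18, 16, 27, 26, 30, 31, 25]
leg bottom top-edge [0.5621 0.2018 0.06  ] [0.5621 0.202  0.06  ]
```

The right panel shows the leg's top hole at (643,319) → (0.5624, 0.1913). The socket is at (0.562, 0.1924), so I'll shift +1 mm in y and lower.

```bash
python3 -m creep '[[0,1,0,8,0,0,0],[0,0,0,8,0,0,0],[0,0,0,6,0,0,0],[0,0,0,6,0,0,0],[0,0,0,6,0,0,0],[0,0,0,6,0,0,0],[0,0,0,0,0,0,0]]'; python3 -m creep '[[0,0,0,5,0,0,0],[0,0,0,5,0,0,0],[0,0,0,4,0,0,0],[0,0,0,3,0,0,0],[0,0,0,0,0,0,0]]'
```

```text
time: 9.65
position: [0.5608, 0.193, 0.2634]
eef_rot: [-0.0, 0.707, 0.707, -0.001]
force: [-0.5, 0.3, -0.6]
width: 0.0235
time: 10.15
position: [0.561, 0.193, 0.247]
eef_rot: [-0.0, 0.707, 0.707, -0.0]
force: [-1.0, 0.1, -0.5]
width: 0.0235
```

```bash
python3 -m creep '[[0,0,0,1.5,0,0,0],[0,0,0,1,0,0,0],[0,0,0,0,0,0,0]]'; python3 -m creep '[[0.3,0,0,0,0,0,0],[0.4,0,0,0,0,0,0],[0.5,0,0,0,0,0,0],[0.7,0,0,0,0,0,0],[0.8,0,0,0,0,0,0],[0.8,0,0,0,0,0,0]]'
python3 - <<'E'
from h import *
snap('wrist','w3');a=cv2.imread('pics/w3.png');cv2.imwrite('pics/w3b.png',cv2.resize(a[150:350,156:356],(600,600)))
print(proj('w3',[.562,.1924,.096]))
E
```

```text
time: 10.45
position: [0.5612, 0.1931, 0.2452]
eef_rot: [0.0, 0.707, 0.707, 0.0]
force: [0.3, 0.9, -0.7]
width: 0.0236
time: 11.05
position: [0.5612, 0.1931, 0.2453]
eef_rot: [0.0, 0.707, 0.707, -0.0]
force: [0.3, -0.1, -0.5]
width: 0.063
[252.6 275.4]
```

View pics/w3b.png

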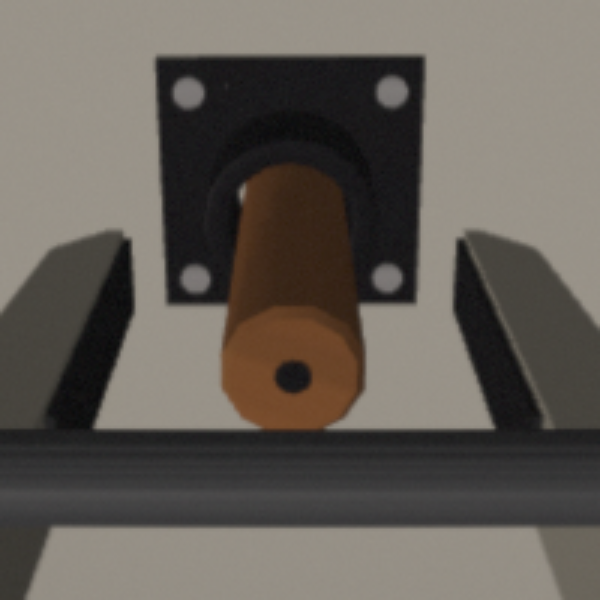

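The leg stands in the socket with its top hole at crop (293,377), within 1 mm of the target. Now I'll go up and over the board grip.

```bash
python3 -m creep '[[1,0,0,-15,0,0,0],[1,0,0,-30,0,0,0],[1,0,0,-35,0,0,0],[1,0,0,-35,0,0,0],[1,0,0,-30,0,0,0],[1,0,0,0,0,0,0]]'; python3 -m creep '[[1,-42,2.6,0,0,0,0],[1,-42,2.6,0,0,0,0],[1,-42,2.6,0,0,0,0],[1,-42,2.6,0,0,0,0],[1,-42,2.6,0,0,0,0],[1,-42,2.6,0,0,0,0],[1,-42,2.6,0,0,0,0],[1,-42,2.6,0,0,0,0],[1,-42,2.6,0,0,0,0],[1,-42,2.6,0,0,0,0]]';python3 -m creep '[[1,0,0,0,0,0,-0.07],[1,0,0,0,0,0,0]]'
python3 - <<'E'
from h import *
snap('wrist','w4');a=cv2.imread('pics/w4.png');cv2.imwrite('pics/w4b.png',cv2.resize(a,(800,600),interpolation=cv2.INTER_CUBIC))
s=ctrl.observe();r=rot(s['eef_rot']);print(s['position'],r.apply([[1,0,0],[0,1,0]]).round(4))
print(proj('w4',[.587,-.227,.155])*1.5625)
E
```

```text
time: 11.7
position: [0.5624, 0.1935, 0.3979]
eef_rot: [0.003, 0.707, 0.707, 0.005]
force: [-0.3, 0.2, -0.4]
width: 0.0933
time: 12.7
position: [0.5869, -0.2286, 0.3906]
eef_rot: [0.0, 0.707, 0.707, 0.0]
force: [1.1, -0.1, -0.3]
width: 0.0932
time: 12.9
position: [0.5868, -0.2282, 0.3901]
eef_rot: [-0.0, 0.682, 0.731, -0.0]
force: [-0.5, 0.6, -0.1]
width: 0.0929
[ 0.58700855 -0.2272311   0.39023713] [[-6.780e-02  9.977e-01  4.000e-04]
 [ 9.977e-01  6.780e-02 -3.000e-04]]
[394.21875 329.84375]
```

View pics/w4b.png

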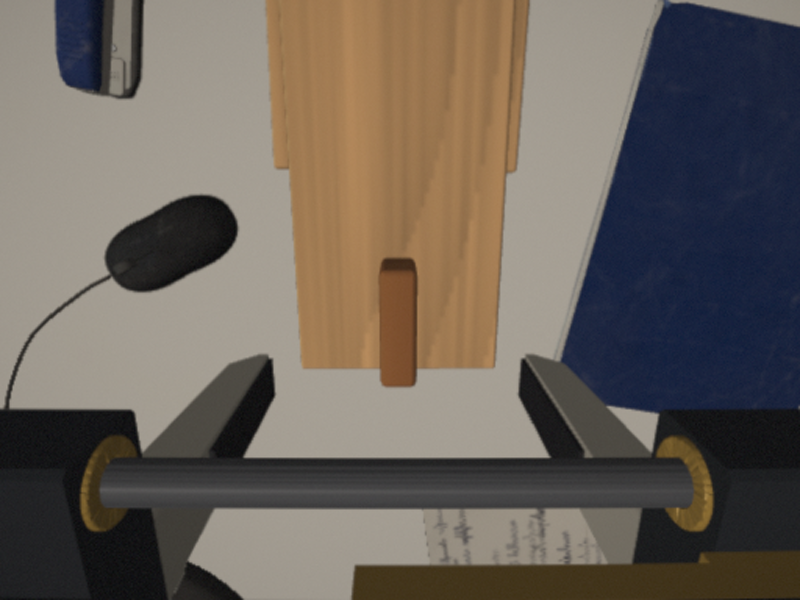

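The grip top spans (380–416, 270–386). The rear edge is level at row 368, so the yaw is aligned.

Run:
```python
from h import *
g=lambda u,v,z: at('w4',u/1.5625-.18,v/1.5625-.18,z)
print('grip',g(398,271,.155),g(398,386,.155)); A=g(302,368,.121);B=g(495,368,.121)
print('rear',A,B,np.linalg.norm(A-B),np.degrees(np.arctan2(B[1]-A[1],B[0]-A[0])))
C=(A+B)/2;print('front', C, 'board axis pts',g(398,168,.121))
d=np.array([-np.sin(np.radians(3.9)),np.cos(np.radians(3.9)),0])
print('grip from rear',C+d*.035,'edge',C+d*.3)
```

```text
grip [ 0.5866 -0.1981  0.155 ] [ 0.5907 -0.2561  0.155 ]
rear [ 0.5371 -0.2655  0.121 ] [ 0.646  -0.2579  0.121 ] 0.10916487530336852 3.9921307326770306
front [ 0.59155 -0.2617   0.121  ] board axis pts [ 0.5836 -0.1529  0.121 ]
grip from rear [ 0.58916946 -0.22678105  0.121     ] edge [0.57114541 0.03760528 0.121     ]
```

```bash
python3 -m creep '[[1,0,1.5,20,0,0,0],[1,0,0,20,0,0,0],[1,0,0,20,0,0,0],[1,0,0,12,0,0,0],[1,0,0,6,0,0,0],[1,0,0,0,0,0,0],[1,0,0,0,0,0,0]]' 45; python3 -m creep '[[0.5,0,0,0,0,0,0],[0,0,0,0,0,0,0],[0,0,0,0,0,0,0],[0,0,0,0,0,0,0],[0,0,0,0,0,0,0],[0,0,0,0,0,0,0],[0,0,0,0,0,0,0],[0,0,0,0,0,0,0],[0,0,0,0,0,0,0],[0,0,0,0,0,0,0]]' 45;  python3 -m creep '[[0,0,0,0,0,0,0],[0,0,0,0,0,0,0],[0,0,0,0,0,0,0]]'
```

```text
time: 13.65
position: [0.5891, -0.2267, 0.3133]
eef_rot: [0.001, 0.682, 0.731, 0.0]
force: [-0.1, 0.2, 0.5]
width: 0.093
time: 14.65
position: [0.5887, -0.2268, 0.3122]
eef_rot: [-0.0, 0.682, 0.731, -0.0]
force: [0.6, -0.4, -0.5]
width: 0.018
time: 14.95
position: [0.5886, -0.2268, 0.3122]
eef_rot: [-0.0, 0.682, 0.731, -0.0]
force: [-1.9, -0.4, 1.1]
width: 0.0176
```

```bash
python3 -m creep '[[0,0,0,0.5,0,0,0],[0,4,0,0.5,0,0,0],[0,6,0,0,0,0,0],[0,6,0,0,0,0,0],[0,0,0,0,0,0,0]]'
python3 - <<'E'
from h import *
s=ctrl.observe();print(s['position'],s['force'],s['moment'])
E
```

```text
time: 15.45
position: [0.588, -0.2104, 0.3122]
eef_rot: [0.001, 0.682, 0.732, 0.0]
force: [-0.2, -2.0, 5.4]
width: 0.0179
[ 0.58798023 -0.21041323  0.31216089] [-0.17428574 -1.97991976  5.4272915 ] [-0.23593353  0.20337551  0.08970049]
```

```bash
python3 -m creep '[[0,12,0,0,0,0,0],[0,13,0,0,0,0,0],[0,13,0,0,0,0,0],[0,13,0,0,0,0,0],[0,13,0,0,0,0,0],[0,13,0,0,0,0,0],[0,13,0,0,0,0,0],[0,13,0,0,0,0,0],[0,13,0,0,0,0,0],[0,0,0,0,0,0,0]]'; python3 -m creep '[[0,6,0,0,0,0,0],[0,4,0,0,0,0,0],[0,0,0,0,0,0,0]]'
python3 - <<'E'
from h import *
s=ctrl.observe();p=s['position'];print(p,s['force'],s['moment'],rot(s['eef_rot']).apply([[1,0,0],[0,0,1]]).round(4))
print('moved',p-[.5886,-.2268,.3122])
snap('wrist','w5');snap('scene','s5');snap('top','t5')
c=cv2.imread('pics/t5.png')[180:240,200:360];b=cv2.imread('pics/s5.png')[170:270,180:310];
w=cv2.imread('pics/w5.png')[0:150,150:356]
print(proj('w5',[.5625,.1923,.096]),proj('t5',[.5625,.1923,.096]),proj('s5',[.5625,.1923,.096]))
r=lambda i:cv2.resize(i,(400,300),interpolation=cv2.INTER_CUBIC)
cv2.imwrite('pics/m5.png',np.vstack([np.hstack([r(w),r(b)]),cv2.resize(c,(800,300),interpolation=cv2.INTER_CUBIC)]))
E
```

```text
time: 16.45
position: [0.5798, -0.0934, 0.3122]
eef_rot: [0.0, 0.681, 0.732, 0.001]
force: [-0.8, 3.9, 6.9]
width: 0.0176
time: 16.75
position: [0.5791, -0.0847, 0.3121]
eef_rot: [0.001, 0.682, 0.732, 0.0]
force: [0.3, -1.6, 5.5]
width: 0.0178
[ 0.57913528 -0.08473322  0.31214948] [ 0.33171411 -1.58586549  5.51737664] [-0.38315492  0.17424761  0.09321818] [[-7.040e-02  9.975e-01 -5.000e-04]
 [ 1.700e-03 -4.000e-04 -1.000e+00]]
moved [-9.46471908e-03  1.42066779e-01 -5.05226503e-05]
[ 256.8 -342. ] [202.4 203.9] [223.5 233. ]
```

View pics/m5.png

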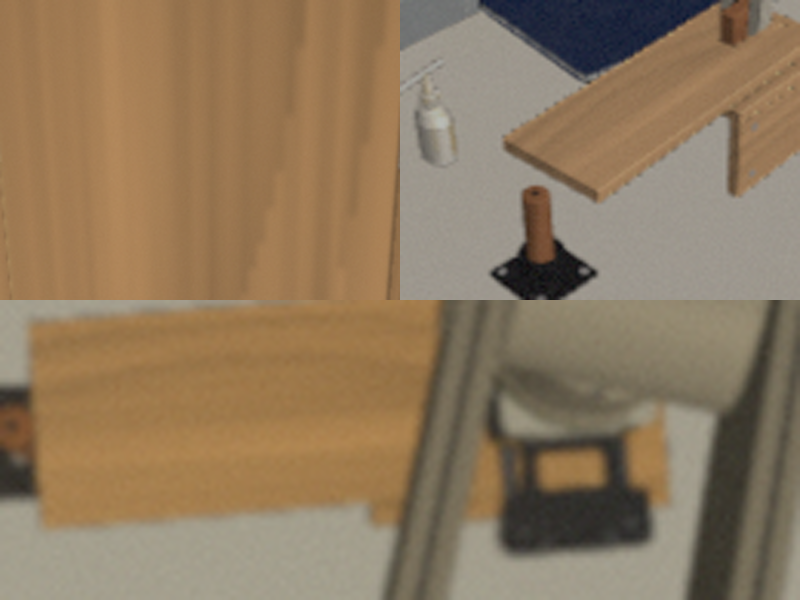

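Run:
```python
from h import *
t=lambda x,y,z: at('t5',200+(x+.5)/5-.5,180+(y+.5)/5-.5,z)
L=t(11,128,.096);A=t(30,23,.121);B=t(43,227,.121);E=(A+B)/2
print('top: leg',L,'edge',A,B,E,np.linalg.norm(A-B),'diff',(L-E)[:2])
s=lambda x,y,z: at('s5',180+(x-400+.5)*.325-.5,170+(y+.5)/3-.5,z)
L=s(536,190,.096);A=s(505,151,.106);B=s(598,201,.106);E=(A+B)/2
A2=s(505,145,.121);B2=s(598,193,.121)
print('scene: leg',L,'edge',A,B,E,np.linalg.norm(A-B),'diff',(L-E)[:2], 'top edge',(A2+B2)/2)
p=ctrl.observe()['position']; d=np.array([-.0698,.9976])
print('kin edge',p[:2]+d*.265)
```

```text
top: leg [0.5591 0.194  0.096 ] edge [0.6124 0.1815 0.121 ] [0.5046 0.1739 0.121 ] [0.5585 0.1777 0.121 ] 0.10806757145416011 diff [0.0006 0.0163]
scene: leg [0.5619 0.1915 0.096 ] edge [0.6106 0.1833 0.106 ] [0.5067 0.1731 0.106 ] [0.55865 0.1782  0.106  ] 0.1043994731787474 diff [0.00325 0.0133 ] top edge [0.5511 0.1837 0.121 ]
kin edge [0.56065654 0.17955344]
```

Run:
```python
from h import *
T=np.mean([snapshot('top')['pixels'][180:230,193:218].astype(float) for _ in range(6)],0)[:,:,::-1]
S=np.mean([snapshot('scene')['pixels'][212:262,210:252].astype(float) for _ in range(6)],0)[:,:,::-1]
r=lambda i,w:cv2.resize(i.clip(0,255).astype(np.uint8),(w,600),interpolation=cv2.INTER_CUBIC)
cv2.imwrite('pics/m6.png',np.hstack([r(T,300),r(S,500)]))
s=ctrl.observe();print(s['time'],s['force'])
```

```text
17.5 [-0.17940082 -1.60562938  6.74284207]
```

View pics/m6.png

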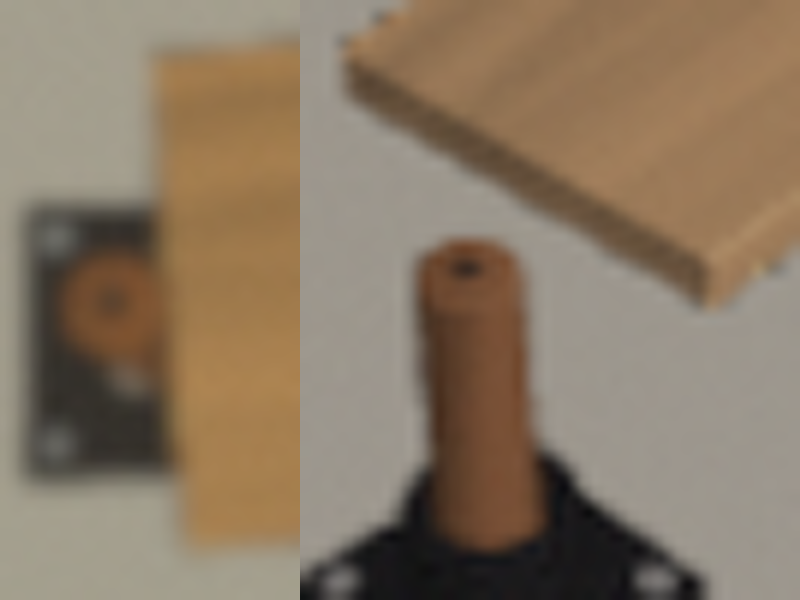

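Run:
```python
from h import *
d=np.array([-.0698,.9976]);n=np.array([.9976,.0698])
t=lambda x,y,z: at('t5',193+(x+.5)/12-.5,180+(y+.5)/12-.5,z)
s=lambda x,y,z: at('s5',210+(x-300+.5)/11.905-.5,212+(y+.5)/12-.5,z)
for nm,L,A,B in(('top',t(113,300,.096),t(152,55,.121),t(187,547,.121)),('sceneLow',s(467,268,.096),s(345,95,.106),s(708,308,.106)),('sceneUp',s(467,268,.096),s(345,63,.121),s(706,268,.121))):
    E=(A+B)/2;v=(L-E)[:2];print(nm,L,E,np.linalg.norm(A-B),'fwd',v@d,'lat',v@n)
```

```text
top [0.5608 0.1936 0.096 ] [0.55845 0.1783  0.121  ] 0.10862527330230297 fwd 0.015099249999999984 lat 0.003412299999999962
sceneLow [0.5598 0.1943 0.096 ] [0.5594 0.1788 0.106 ] 0.10788234331900648 fwd 0.01543487999999999 lat 0.0014809399999999551
sceneUp [0.5598 0.1943 0.096 ] [0.554   0.18265 0.121  ] 0.1047618728354929 fwd 0.011217200000000028 lat 0.006599249999999918
```

```bash
python3 -m creep '[[0,4,0.8,0,0,0,0],[0,4,0.8,0,0,0,0],[0,4,0.9,0,0,0,0],[0,3,0,0,0,0,0],[0,0,0,0,0,0,0]]'
python3 - <<'E'
from h import *
d=np.array([-.0698,.9976]);n=np.array([.9976,.0698])
s=ctrl.observe();p=s['position'];m=(p-[.5791,-.0847,.3121])[:2];print(p,s['force'],s['moment'],m@d,m@n,rot(s['eef_rot']).apply([[1,0,0],[0,0,1]]).round(4))
for c in('top','scene'): snap(c,c[0]+'7')
T=np.mean([snapshot('top')['pixels'][180:230,193:218].astype(float) for _ in range(4)],0)[:,:,::-1]
S=np.mean([snapshot('scene')['pixels'][212:262,210:252].astype(float) for _ in range(4)],0)[:,:,::-1]
r=lambda i,w:cv2.resize(i.clip(0,255).astype(np.uint8),(w,600),interpolation=cv2.INTER_CUBIC)
cv2.imwrite('pics/m7.png',np.hstack([r(T,300),r(S,500)]))
E
```

```text
time: 18.0
position: [0.5806, -0.07, 0.3122]
eef_rot: [0.001, 0.682, 0.731, 0.0]
force: [0.4, -3.6, 4.9]
width: 0.018
[ 0.58062559 -0.06996598  0.31221016] [ 0.44067346 -3.56257169  4.94141041] [-0.56217831  0.14645413  0.07193297] 0.014592170199084402 0.0025503585698873573 [[-7.020e-02  9.975e-01 -1.100e-03]
 [ 1.900e-03 -9.000e-04 -1.000e+00]]
```

View pics/m7.png

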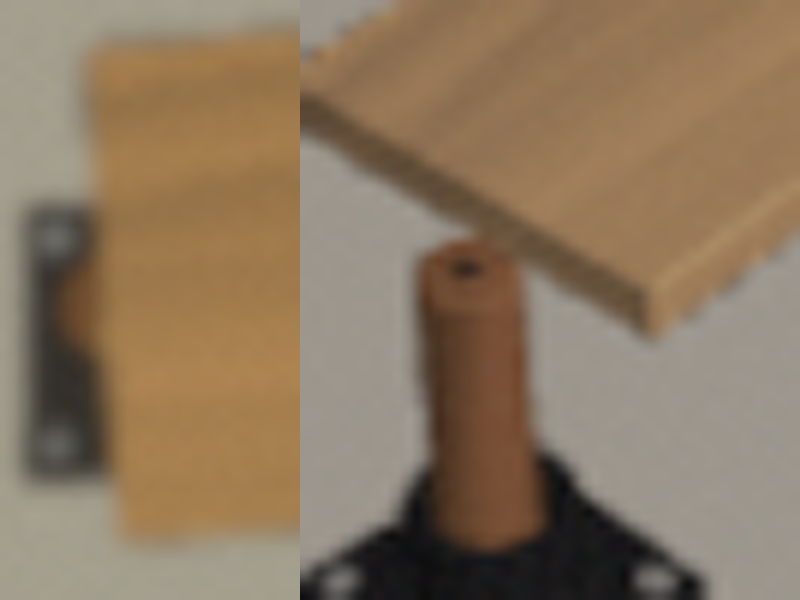

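Run:
```python
from h import *
d=np.array([-.0698,.9976]);n=np.array([.9976,.0698])
t=lambda x,y,z: at('t7',193+(x+.5)/12-.5,180+(y+.5)/12-.5,z)[:2]
s=lambda x,y,z: at('s7',210+(x-300+.5)/11.905-.5,212+(y+.5)/12-.5,z)[:2]
L=t(113,300,.096);E=(t(90,46,.121)+t(122,542,.121))/2;print('top',L,E,(L-E)@d,(L-E)@n)
L=s(467,268,.096)
for E in (s(650,338,.106)+.055*n,s(650,295,.121)+.055*n):print('scene',L,E,(L-E)@d,(L-E)@n)
for q in((.5625,.1923,.106),(.5613,.1933,.106)):
  q=np.array(q); c=q.copy();c[:2]-=.055*n; u=proj('s7',c); print('ideal corner px',300+(u[0]-210)*11.905+5.5,(u[1]-212)*12+5.5)
print(ctrl.observe()['position'][:2]+d*.265)
```

```text
top [0.5608 0.1936] [0.56005 0.1923 ] 0.0012445299999999937 0.0008389400000000281
scene [0.5598 0.1943] [0.562068 0.193339] 0.001116999999999993 -0.0021954790000000483
scene [0.5598 0.1943] [0.558568 0.195639] -0.0014217799999999999 0.0011355809999998997
ideal corner px 651.9354999999999 334.30000000000007
ideal corner px 653.1259999999999 340.30000000000007
[0.56212654 0.19431178]
```

Run:
```python
from h import *
print(order.sign_off()); s=ctrl.observe();print(s['time'],s['position'],s['force'],s['width'])
```

```text
the job is handed in; nothing more can be done
None
the job is handed in; nothing more can be done
```

I stood the middle-sized leg in the foot socket and let go of it. Then I slid the board about 157 mm along the stand by its grip, with a 2.5 mm sideways correction. I handed in at about 18.5 s, still gripping the board and pressing it onto the stand with about 5 N.

**Final position:** the end edge is within about 1.5 mm of the leg's centre along the slide in the top and scene views. The arm's own reading puts it within about 2 mm.

**Sideways:** the views disagree slightly, from −2 to +1 mm, which is about the calibration error.

**Leg and tool:** the leg stands upright in the socket, clear of the board. The tool stayed level, with its height steady to about 0.1 mm.

**Not checked:** the interface gave no state after hand-in, so the last second is unconfirmed. I did not measure the bystander objects again; all arm moves were planned clear of them.

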